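# Lock the lamp cartridge into the photometer's bayonet mount

### The job

Take the lamp cartridge out of the steel tray, put it upright into the round mount on the photometer with its two side pins through the two slots, push it straight in against the spring, turn it clockwise (seen from above) not quite a quarter turn, up to the stop, and let go so that it stays locked. The mount's ring sits turned by an unknown angle, so feel (or look) for the slots. Be gentle: 25 N of push is plenty, and contact forces between cartridge and photometer adding up to more than 80 N would break it. Leave the sample pot, the tube rack and the mouse where they are.

Things in the scene. Friction and masses are not known exactly. Their poses are not given: they have to be found in the camera images.
- cartridge_center (a point): Lamp cartridge: its centre, on the axis, 36 mm above the foot; z up along its axis. Loose, about 0.15 kg, 72.5 mm tall, standing on its foot in the tray. Steel barrel 34 mm in diameter with chamfered foot; grey flange 48 mm in diameter, 31.2 to 38.5 mm above the foot; finger bar on top; two side pins along +x and -x. Half a turn about z leaves it the same.
- cartridge_bar (a point): Centre of the cartridge's grey finger bar, on the axis, 55.5 mm above the foot: the place to grip. The bar is 40 mm long along x, 14 mm thick along y and 34 mm tall, from the flange's top to the cartridge's top.
- cartridge_pins (a point): Point on the cartridge's axis at the height of its two steel side pins, 14 mm above the foot. The pins are round, 8 mm thick, along +x and -x (in line with the finger bar); their tips are 27 mm from the axis.
- lamp_mount (a point): Top centre of the round aluminium mount on the photometer, on its upright axis, 93 mm above the bench; x, y are the instrument's axes, z up. Ring 72 mm in outer diameter, 38 mm tall; bore 38 mm; two opposite entry slots 11.5 mm wide, reaching 30 mm out. The line of the slots is turned from x by 0.15 to 0.85 rad clockwise seen from above (different each time, stiff, not measured).
- plunger_top (a point): Where the cartridge's foot meets the sprung steel plunger in the mount once the pins are in the slots: 14 mm below lamp_mount. The spring takes 4 N to start and 0.67 N more per mm. Pins that miss the slots land on the ring's top instead, with the foot 10 mm below lamp_mount, 4 mm above this point.
- press_depth (a point): Where the foot is with the cartridge pressed right in: 31.2 mm below lamp_mount, the flange hard on the ring's top. The pins are free to turn under the lips from 29 mm down (about 14 N of spring). They then turn clockwise seen from above, 75 degrees from the slots to a hard stop; the other way is blocked.
- lock_depth (a point): Where the foot is when the cartridge is locked: 25 mm below lamp_mount. At the stop, let up, the spring lifts the pins 4 mm from under the lips into notches (anywhere within 6 degrees of the stop will do), and the cartridge's centre then stands 11 mm above lamp_mount.
- tray: Shallow steel tray, fixed, 190 x 150 mm, walls 16 mm high and 4 mm thick, floor 5 mm thick; the origin is under its centre. The cartridge stands on its floor, within 50 mm of its centre.
- sample_pot: White screw-cap sample pot, 60 mm in diameter, 75 mm tall, loose; origin at the centre of its underside. Leave alone.
- tube_rack: White rack with four capped sample tubes, 50 x 150 mm, 80 mm tall, loose; origin at the centre of its underside. Leave alone.
- mouse: Grey computer mouse, 105 x 60 x 26 mm, loose; origin at the centre of its underside. Leave alone.
- photometer: White bench instrument, fixed, 170 x 170 mm, 55 mm high (its dark display strip towards +x, 9 mm higher), with the lamp mount on top; the origin is under the mount's axis, at bench height; same axes as the lamp mount.
Things that resemble listed ones, but are neither listed nor needed, are in the scene too. What is shaped like the photometer but red or turquoise is not meant.

How it is judged:
On the way:
1. the cartridge is pushed down in the mount, its pins below the lips, before it is turned (z of cartridge_center in the frame of lamp_mount between 0 and 0.008 m and horizontal distance between cartridge_center and lamp_mount below 0.004 m and angle between cartridge_center's own z axis and vertical below 0.12 rad and angle between the x axis of cartridge_center and the x axis of lamp_mount, either way round below 1 rad), for 0.02 s.
At the end, for the whole second after the job is handed in: The cartridge is locked: turned more than 0.85 rad from the instrument's x axis, held by its spring in the notches with its centre 9 to 13.5 mm above the lamp-mount point, within 4 mm of the mount's axis, upright within 0.1 rad, at rest and released (z of cartridge_center in the frame of lamp_mount between 0.009 and 0.0135 m and horizontal distance between cartridge_center and lamp_mount below 0.004 m and angle between cartridge_center's own z axis and vertical below 0.1 rad and angle between the x axis of cartridge_center and the x axis of lamp_mount, either way round above 0.85 rad and linear speed of cartridge below 0.01 m/s and contact force between the fingers and cartridge below 0.05 N); the robot touches nothing.
It fails at once if the cartridge is pressed or twisted against the photometer with more than 80 N in all (contact force between cartridge and photometer above 80 N).
It fails at once if the sample pot, tube rack or mouse is moved by more than 20 mm (distance of any of sample_pot, tube_rack, mouse from where it was at the start of the episode above 0.02 m).
It also fails if it takes over 64 s, if anything falls off the work surface, if the arm or the gripper's body presses on something with over 40 N, if the wrist force passes 120 N, or if a joint passes its speed limit or range.

### The arm

A 6-joint arm with a two-finger parallel gripper is mounted at the origin on the work surface. World frame = base frame: x ahead of the robot, y to its left, z up, the work surface at z = 0. Lengths are in m, angles in rad, forces in N, time in s.
With the tool pointing down it reaches from about 0.325 to 0.925 m from the base axis. Payload 3.1 kg.
Tool frame: the origin (TCP) lies between the finger pads; the fingertips stand 14 mm ahead of it and the grasp point (between the pads) lies 5 mm behind it (r.tips_ahead is the distance from the TCP to the fingertips, in m); y points along the fingers, z is the direction in which the jaws open and shut, and the axes are right-handed (so a half turn about y gives the same grasp; the last joint's range is limited). The gripper opens to 85 mm and grips with 20 to 120 N. Pads are 22 mm wide; open, the fingers measure 114 mm over their backs; the gripper's body (76 mm by 85 mm) begins 54 mm behind the grasp point. The pads swing forward as they close: fully open they stand 13 mm farther back than shut.
Start: joints at [-1.432, 0.217, 1.613, -0, 1.311, -0.112], TCP at [0.155, -0.605, 0.245] pointing down, gripper open.
Joint ranges: [-2.75, 2.75], [-0.78, 2.1], [0.31, 2.55], [-1.13, 4.27], [0.13, 2.63], [-2.58, 2.58]. Speed limits (rad/s): [2.79, 2.79, 3.14, 3.14, 3.14, 3.14].

### API

Orientations are given as a 3x3 rotation matrix whose columns are the frame's x, y, z axes.
In Python, from workcell import status, camera, job, r gives the robot as it stands.
- The arm moves only by the shell command python3 -m jog 'ROWS' [FORCE]. ROWS is text: rows parted by semicolons, each of 7 numbers parted by spaces: the turn, a rotation vector about the tool's x, y, z in degrees, then the shift along the tool's x, y, z in m, then the closure, from -1 (fully open) to 1 (shut). In form: rx ry rz dx dy dz grip; .... A call has 1 to 20 rows; each row shifts and turns the commanded pose from where the row before left it, along the tool's axes as they then stand; what a row does not reach is not made up. A row lasts 1/12 s, in which the tool goes at most 41.7 mm and 7.16 degrees, less where a joint would pass 70% of its speed; a pose out of reach is approached as far as the arm can. A call with a gripper value outside its range is refused whole. The fingers move at their own pace and stop on an object; FORCE is the grip in N (left out, the last holds). Time passes only in rows, so rows that do not move let the fingers close. It gives the time, the measured TCP pose, the force and the opening at its end, in the units of the state.
- status.state(): the state, without advancing time (a new reading comes with each control period).
- camera(name): name is "scene" or "top"; returns a dict with "img" (400x640x3 uint8, red, green, blue), "fx", "fy", "cx", "cy" (pixels), "camera_from_world" (4x4, takes a point from world to camera coordinates). Camera axes: x right, y down, z forward; pixel columns grow to the right and rows downward; lengths in m; the calibration is good to about 2 mm. A picture is of the moment at which its call begins. There is no depth.
- job.finish_job(): hands the job in, once; it reports no verdict.
The state is a dict: "time_s": time; "qpos": joint angles; "qd": joint speeds; "joint_efforts": joint torques, N m; "eef_pos": TCP position; "tcp_rot": TCP orientation; "contact_force": force on the tool from outside, world axes, zero at the start; "ft_torque": the same for the moment, N m; "grip_width": opening from 0.0 (shut) to 1.0 (fully open).
Only numpy, scipy, OpenCV 4.12 (cv2) and the standard library are available. Lean on these libraries where they do the work, as an engineer would, in place of code of your own. Each camera call takes 0.05 s, during which the arm holds its last target.

## Working session

There is one attempt and no reset: what is moved stays moved. The work goes in short steps, Python scripts to look and compute and a shell command to move; the robot and the scene stay as the last step left them, time stands still between calls to the robot, and variables do not carry over. Pictures are saved under pics/ and viewed, and the job is handed in when it is done.

```bash
ls; mkdir -p pics
python3 - <<'E'
from workcell import status,camera,job,r
import cv2,numpy as np
s=status.state()
for k,v in s.items(): print(k,np.round(v,4).tolist())
for n in("scene","top"):
    c=camera(n); cv2.imwrite(f"pics/{n}0.png",c["img"][:,:,::-1]); print(n,c["fx"],c["fy"],c["cx"],c["cy"],np.round(c["camera_from_world"],4).tolist())
E
```

```text
pics
time_s 0.0
qpos [-1.4322, 0.2177, 1.615, 0.0, 1.3113, -0.1122]
qd [-0.0, 0.0029, 0.0012, -0.0005, -0.0006, -0.0007]
joint_efforts [-0.0012, -39.6847, -30.3855, -0.0004, 0.0097, 0.0]
eef_pos [0.155, -0.6047, 0.244]
tcp_rot [[-0.9687, -0.0003, 0.2482], [-0.2482, 0.0024, -0.9687], [-0.0003, -1.0, -0.0024]]
contact_force [0.2392, -0.3352, 0.1578]
ft_torque [0.0014, 0.0115, -0.0085]
grip_width 0.9978
scene 430.7179772513807 430.7179772513807 317.7108079267351 195.8321111971848 [[0.5616, 0.8273, 0.0134, -0.1857], [0.7115, -0.4747, -0.5181, -0.4077], [-0.4223, 0.3005, -0.8552, 1.692], [0.0, 0.0, 0.0, 1.0]]
top 396.62700574595584 396.62700574595584 320.2938907207744 201.2520324713198 [[0.0067, -0.9999, -0.0082, -0.1288], [-0.9967, -0.006, -0.0804, 0.5342], [0.0804, 0.0087, -0.9967, 1.038], [0.0, 0.0, 0.0, 1.0]]
```

View pics/scene0.png

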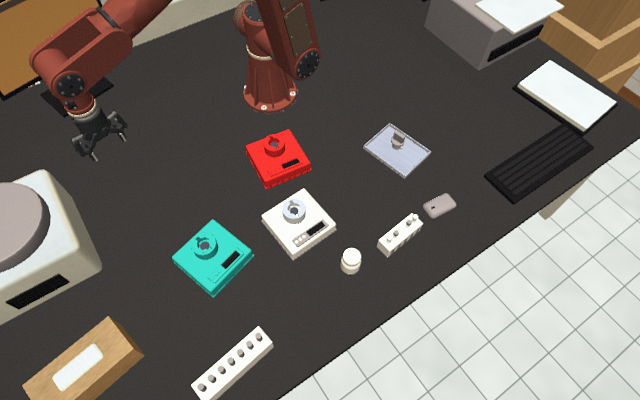

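View pics/top0.png

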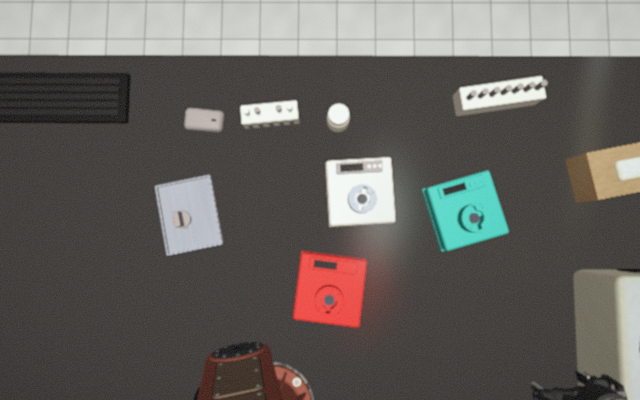

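The white photometer's mount is at scene (294,211) and top (362,199). The cartridge is in the tray at scene (398,140) and top (182,218). Next I zoom in on both.

Run:
```python
import cv2,numpy as np
a=cv2.imread("pics/scene0.png");b=cv2.imread("pics/top0.png")
def cr(i,u,v,h,s): return cv2.resize(i[v-h:v+h,u-h:u+h],(s,s),interpolation=cv2.INTER_CUBIC)
cv2.imwrite("pics/z0.png",np.vstack([np.hstack([cr(a,398,142,18,300),cr(b,182,218,18,300)]),np.hstack([cr(a,294,212,18,300),cr(b,362,198,18,300)])]))
```

```text
(no output)
```

View pics/z0.png

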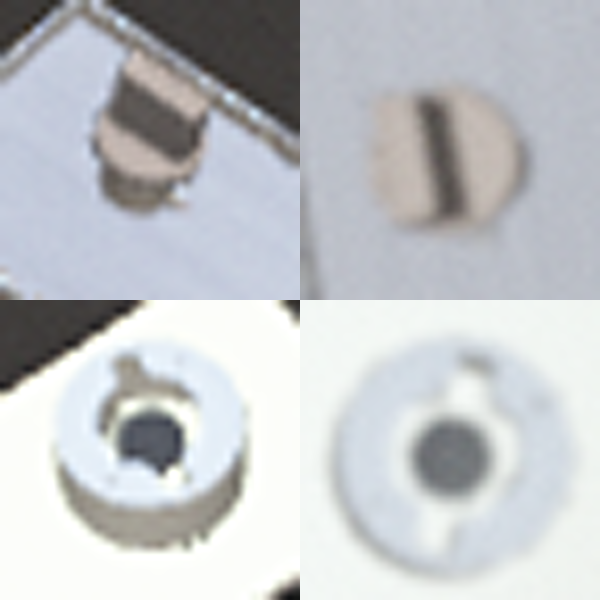

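```bash
cat > h.py <<'E'
import numpy as np,cv2
from workcell import status,camera,job,r
def cam(n):
    c=camera(n); K=np.array([[c["fx"],0,c["cx"]],[0,c["fy"],c["cy"]],[0,0,1.]]); T=np.array(c["camera_from_world"]); return c["img"][:,:,::-1].copy(),K,T
def ray(K,T,u,v):
    d=T[:3,:3].T@np.linalg.solve(K,[u,v,1.]); o=-T[:3,:3].T@T[:3,3]; return o,d/np.linalg.norm(d)
def plane(K,T,u,v,z):
    o,d=ray(K,T,u,v); return o+d*(z-o[2])/d[2]
def tri(rs):
    A=0;b=0
    for o,d in rs:
        P=np.eye(3)-np.outer(d,d);A=A+P;b=b+P@o
    p=np.linalg.solve(A,b); return p,[np.linalg.norm((np.eye(3)-np.outer(d,d))@(p-o)) for o,d in rs]
def proj(K,T,p):
    q=K@(T[:3,:3]@np.asarray(p)+T[:3,3]); return q[:2]/q[2]
def rect(img,K,T,x0,y0,z,half=.05,S=400):
    # image up = +x world, left = +y world
    H=K@np.column_stack([T[:3,0],T[:3,1],T[:3,:3]@[0,0,z]+T[:3,3]])
    k=2*half/S
    M=np.array([[0,-k,x0+half],[-k,0,y0+half],[0,0,1.]])
    o=cv2.warpPerspective(img,H@M,(S,S),flags=cv2.INTER_CUBIC|cv2.WARP_INVERSE_MAP)
    n=int(round(half/.01))
    for i in range(-n+1,n):
        q=int(S/2+i*.01/k); cv2.line(o,(q,0),(q,4 if i else 12),(0,0,255),1); cv2.line(o,(0,q),(4 if i else 12,q),(0,0,255),1)
    return o
E
python3 - <<'E'
from h import *
A=cam("scene");B=cam("top")
pm=tri([ray(A[1],A[2],294,212),ray(B[1],B[2],362,198.8)]); print(pm)
pc=tri([ray(A[1],A[2],380+168/8.33,124+78/8.33),ray(B[1],B[2],164+97/8.33,200+160/8.33)]); print(pc)
x,y=np.round(pm[0][:2],3);X,Y=np.round(pc[0][:2],3);print(x,y,X,Y)
cv2.imwrite("pics/r1.png",np.hstack([rect(*A,x,y,.093),rect(*B,x,y,.093)]))
cv2.imwrite("pics/r2.png",np.hstack([rect(*A,X,Y,.0775),rect(*B,X,Y,.0775)]))
E
```

```text
(array([ 0.53838107, -0.23170348,  0.06796682]), [np.float64(0.0005251106914593083), np.float64(0.0005251106914592114)])
(array([0.48313005, 0.24080023, 0.07460473]), [np.float64(0.00067509338829498), np.float64(0.0006750933882949604)])
0.538 -0.232 0.483 0.241
```

View pics/r1.png

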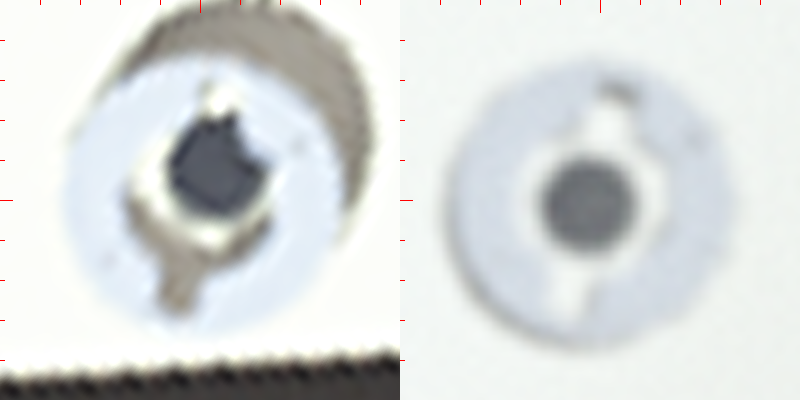

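View pics/r2.png

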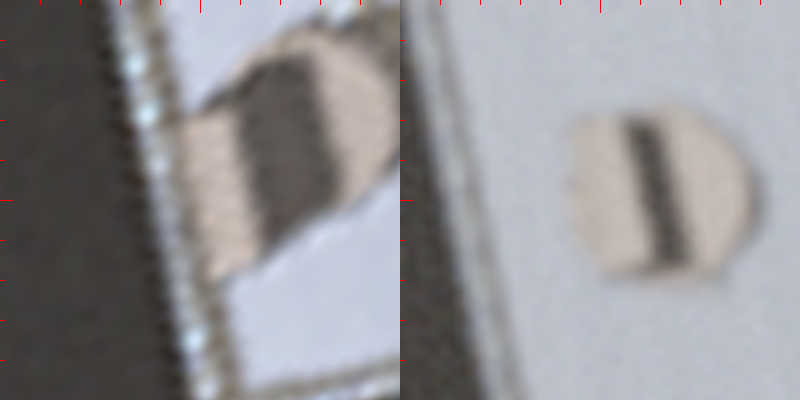

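```bash
cat > m.py <<'E'
from h import *
A=cam("scene");B=cam("top")
for n,(img,K,T) in (("scene",A),("top",B)):
    o=rect(img,K,T,.538,-.232,.093,.05,800).astype(int)
    sat=o[:,:,0]-o[:,:,2]  # blue minus red
    print(n,"ring BR",sat[400,200],o[400,200],"white",o[760,60] if n=="top" else o[100,60])
    m=((sat>8)&(o[:,:,2]>170)).astype(np.uint8)
    m[:30]=0;m[:,:30]=0
    m=cv2.morphologyEx(m,cv2.MORPH_OPEN,np.ones((9,9)))
    c=max(cv2.findContours(m,cv2.RETR_EXTERNAL,cv2.CHAIN_APPROX_NONE)[0],key=cv2.contourArea)
    (u,v),(w,h),a=cv2.fitEllipse(cv2.convexHull(c)); print((u,v),w/8,h/8,"xy",.588-v/8000,-.182-u/8000)
    vis=o.astype(np.uint8);cv2.drawContours(vis,[c],-1,(0,0,255),1);cv2.drawMarker(vis,(int(u),int(v)),(0,255,0),0,20)
    cv2.imwrite(f"pics/ring_{n}.png",cv2.resize(vis,(400,400)))
cv2.imwrite("pics/ring.png",np.hstack([cv2.imread("pics/ring_scene.png"),cv2.imread("pics/ring_top.png")]))
E
python3 m.py
```

```text
scene ring BR 18 [249 241 231] white [250 253 252]
(403.21051025390625, 390.791015625) 69.48578643798828 70.58527374267578 xy 0.539151123046875 -0.23240131378173828
top ring BR 15 [229 221 214] white [244 247 242]
(382.80328369140625, 400.5032958984375) 69.25112915039062 70.59083557128906 xy 0.5379370880126952 -0.2298504104614258
```

View pics/ring.png

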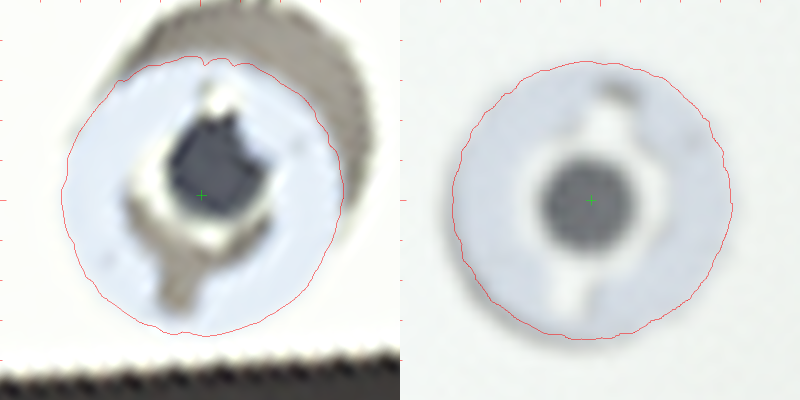

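Run:
```python
from h import *
A=cam("scene");B=cam("top")
def T2(a,b,z,):
    rs=[ray(*A[1:],*proj(*A[1:],[*a,z])),ray(*B[1:],*proj(*B[1:],[*b,z]))]
    p,e=tri(rs);return np.round(p,4),np.round(e,4)
print(T2((.53915,-.2324),(.5379,-.22985),.093))
f=lambda u,v:(.533-v/4000,.291-u/4000)
for a,b in [((222,190),(215,197)),((180,125),(175,122)),((232,105),(228,117)),((262,250),(258,275)),((212,280),(198,275))]:
    print(f(*a),f(*b),T2(f(*a),f(*b),.0775))
# photometer & yaw in top, white mask
i=B[0].astype(int);m=(i.min(2)>190).astype(np.uint8);m[:140]=0;m[240:]=0;m[:,:310]=0;m[:,410:]=0
c=max(cv2.findContours(m,0,1)[0],key=cv2.contourArea);print(cv2.minAreaRect(c))
i=A[0]
cv2.imwrite("pics/z1.png",cv2.resize(i[100:190,350:450],(800,720),interpolation=cv2.INTER_CUBIC)[:600])
```

```text
(array([ 0.5378, -0.2308,  0.0895]), array([0.0007, 0.0007]))
(0.48550000000000004, 0.2355) (0.48375, 0.23725) (array([0.4837, 0.2382, 0.074 ]), array([0.0003, 0.0003]))
(0.50175, 0.246) (0.5025000000000001, 0.24724999999999997) (array([0.5022, 0.2464, 0.078 ]), array([0.0007, 0.0007]))
(0.50675, 0.23299999999999998) (0.50375, 0.23399999999999999) (array([0.5041, 0.2361, 0.0726]), array([0.0002, 0.0002]))
(0.47050000000000003, 0.22549999999999998) (0.46425000000000005, 0.22649999999999998) (array([0.4648, 0.231 , 0.0677]), array([0.001, 0.001]))
(0.463, 0.238) (0.46425000000000005, 0.2415) (array([0.4635, 0.2398, 0.0775]), array([0.0017, 0.0017]))
((360.360107421875, 191.1903076171875), (64.2457504272461, 64.88095092773438), 86.53176879882812)
```

View pics/z1.png

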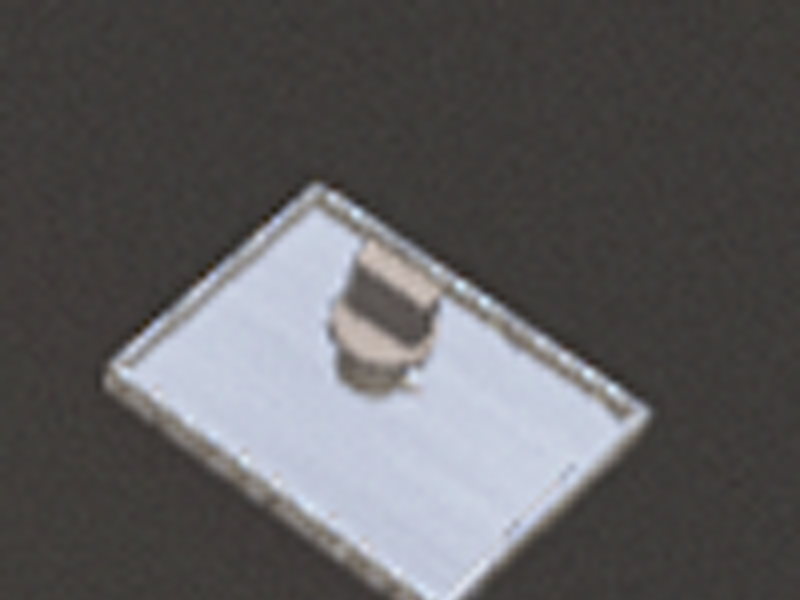

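```bash
cat >> h.py <<'E'
def need(x,y,z,yaw):
    s=status.state();R=np.array(s["tcp_rot"]);p=np.array(s["eef_pos"])
    d=R.T@(np.array([x,y,z])-p); yw=np.degrees(np.arctan2(R[1,2],R[0,2]))
    dy=(yaw-yw+180)%360-180
    print("pos",p.round(4),"yaw",round(yw,2),"need tool shift",d.round(4),"ry",round(-dy,2),"tilt",np.degrees(R[2,[0,2]]).round(2),"F",np.round(s["contact_force"],1),"M",np.round(s["ft_torque"],2),"q",np.round(s["qpos"],2),"g",round(s["grip_width"],3),"t",round(s["time_s"],2))
E
python3 -c "
from h import *
print(r.tips_ahead,dir(r)); need(.484,.237,.244,101)"
```

```text
0.014 ['IKError', '__class__', '__delattr__', '__dict__', '__dir__', '__doc__', '__eq__', '__format__', '__ge__', '__getattribute__', '__getstate__', '__gt__', '__hash__', '__init__', '__init_subclass__', '__le__', '__lt__', '__module__', '__ne__', '__new__', '__reduce__', '__reduce_ex__', '__repr__', '__setattr__', '__sizeof__', '__str__', '__subclasshook__', '__weakref__', 'tips_ahead']
pos [ 0.1551 -0.6054  0.2451] yaw -75.63 need tool shift [-0.5276  0.0014 -0.7344] ry -176.63 tilt [-0.   -0.02] F [ 0.1 -0.7 -0.1] M [-0.03 -0.03 -0.02] q [-1.43  0.22  1.61  0.    1.31 -0.11] g 1.0 t 0.4
```

```bash
python3 -m jog '0 0 0 -.022 0 -.0306 -1;0 0 0 -.022 0 -.0306 -1;0 0 0 -.022 0 -.0306 -1;0 0 0 -.022 0 -.0306 -1;0 0 0 -.022 0 -.0306 -1;0 0 0 -.022 0 -.0306 -1;0 0 0 -.022 0 -.0306 -1;0 0 0 -.022 0 -.0306 -1;0 0 0 -.022 0 -.0306 -1;0 0 0 -.022 0 -.0306 -1;0 0 0 -.022 0 -.0306 -1;0 0 0 -.022 0 -.0306 -1' 80
python3 -m jog '0 0 0 -.022 0 -.0306 -1;0 0 0 -.022 0 -.0306 -1;0 0 0 -.022 0 -.0306 -1;0 0 0 -.022 0 -.0306 -1;0 0 0 -.022 0 -.0306 -1;0 0 0 -.022 0 -.0306 -1;0 0 0 -.022 0 -.0306 -1;0 0 0 -.022 0 -.0306 -1;0 0 0 -.022 0 -.0306 -1;0 0 0 -.022 0 -.0306 -1;0 0 0 -.022 0 -.0306 -1;0 0 0 -.022 0 -.0306 -1;0 -7 0 0 0 0 -1;0 -7 0 0 0 0 -1;0 -7 0 0 0 0 -1;0 -7 0 0 0 0 -1;0 -7 0 0 0 0 -1'
python3 -m jog '0 -7 0 0 0 0 -1;0 -7 0 0 0 0 -1;0 -7 0 0 0 0 -1;0 -7 0 0 0 0 -1;0 -7 0 0 0 0 -1;0 -7 0 0 0 0 -1;0 -7 0 0 0 0 -1;0 -7 0 0 0 0 -1;0 -7 0 0 0 0 -1;0 -7 0 0 0 0 -1;0 -7 0 0 0 0 -1;0 -7 0 0 0 0 -1;0 -7 0 0 0 0 -1;0 -7 0 0 0 0 -1;0 -7 0 0 0 0 -1;0 -7 0 0 0 0 -1;0 -7 0 0 0 0 -1;0 -7 0 0 0 0 -1;0 -7 0 0 0 0 -1;0 0 0 0 0 0 -1'
python3 -c "
from h import *
need(.484,.237,.14,101)"
```

```text
time_s: 1.4
eef_pos: [0.32, -0.1826, 0.2457]
tcp_rot: [[-0.969, 0.001, 0.247], [-0.247, -0.001, -0.969], [-0.001, -1.0, 0.001]]
contact_force: [0.6, -0.7, -0.4]
grip_width: 0.999
time_s: 2.82
eef_pos: [0.4843, 0.2373, 0.2453]
tcp_rot: [[-0.646, -0.0, 0.763], [-0.763, -0.0, -0.646], [0.0, -1.0, 0.0]]
contact_force: [0.2, 0.5, 0.3]
grip_width: 0.999
time_s: 4.48
eef_pos: [0.4843, 0.237, 0.2454]
tcp_rot: [[0.999, 0.0, -0.043], [0.043, 0.0, 0.999], [0.0, -1.0, 0.0]]
contact_force: [-1.2, 0.3, 0.0]
grip_width: 1.0
pos [0.4843 0.237  0.2454] yaw 92.49 need tool shift [-0.0004  0.1054 -0.    ] ry -8.51 tilt [0.01 0.  ] F [-1.2  0.3  0. ] M [0.   0.02 0.04] q [ 0.32  0.03  1.82  0.    1.29 -1.29] g 1.0 t 4.48
```

```bash
python3 -m jog '0 -4.2 0 0 .02 0 -1;0 -4.3 0 0 .03 0 -1;0 0 0 0 .03 0 -1;0 0 0 0 .02 0 -1;0 0 0 0 .015 0 -1;0 0 0 0 0 0 -1'
python3 -c "
from h import *
A=cam('scene');B=cam('top')
need(.484,.237,.062,101)
cr=lambda i,u,v,h:cv2.resize(i[v-h:v+h,u-h:u+h],(400,400),interpolation=cv2.INTER_CUBIC)
cv2.imwrite('pics/g1.png',np.hstack([cr(A[0],398,142,28),cr(B[0],180,218,28)]))
"
```

```text
time_s: 4.98
eef_pos: [0.4812, 0.2359, 0.1262]
tcp_rot: [[0.983, -0.008, -0.186], [0.186, -0.003, 0.983], [-0.008, -1.0, -0.001]]
contact_force: [-1.4, 0.6, -0.2]
grip_width: 1.0
pos [0.4841 0.2369 0.1301] yaw 100.76 need tool shift [-0.      0.0681  0.0001] ry -0.24 tilt [-0.07 -0.01] F [-0.4  0.5  0.5] M [-0.01 -0.03 -0.  ] q [ 0.32  0.17  1.91  0.    1.07 -1.43] g 0.999 t 5.08
```

View pics/g1.png

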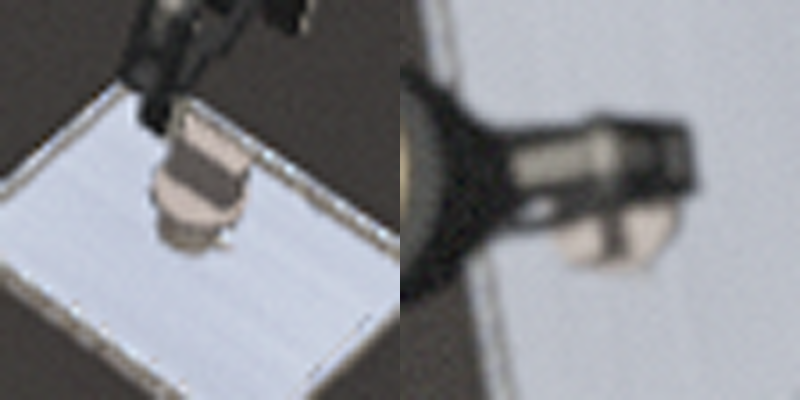

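In both views the fingers straddle the bar: scene crop shows a finger at about (155,110) beside the bar at (215,150), top crop shows the finger over the flange. I descend and close.

```bash
python3 -m jog '0 -.2 0 0 .02 0 -1;0 0 0 0 .02 0 -1;0 0 0 0 .015 0 -1;0 0 0 0 .009 0 -1;0 0 0 0 .004 0 -1;0 0 0 0 0 0 -1;0 0 0 0 0 0 -1;0 0 0 0 0 0 1;0 0 0 0 0 0 1;0 0 0 0 0 0 1;0 0 0 0 0 0 1;0 0 0 0 0 0 1;0 0 0 0 0 0 1;0 0 0 0 0 0 1;0 0 0 0 0 0 1' 80
python3 -c "
from h import *
need(.484,.237,.062,101)"
```

```text
time_s: 6.33
eef_pos: [0.4843, 0.237, 0.0623]
tcp_rot: [[0.981, -0.0, -0.192], [0.192, -0.0, 0.981], [-0.0, -1.0, -0.0]]
contact_force: [-0.7, -0.1, -0.4]
grip_width: 0.156
pos [0.4843 0.237  0.0623] yaw 101.07 need tool shift [-0.0003  0.0003  0.0001] ry 0.07 tilt [-0.01 -0.  ] F [-0.7 -0.1 -0.4] M [0.04 0.02 0.01] q [ 0.32  0.27  1.93 -0.    0.94 -1.44] g 0.156 t 6.33
```

```bash
python3 -m jog '0 0 0 0 -.01 0 1;0 0 0 0 -.02 0 1;0 0 0 0 -.035 0 1;0 0 0 0 -.035 0 1;0 0 0 0 -.035 0 1;0 0 0 0 0 0 1'
python3 -m jog '0 0 0 -.0028 0 -.0361 1;0 0 0 -.0028 0 -.0361 1;0 0 0 -.0028 0 -.0361 1;0 0 0 -.0028 0 -.0361 1;0 0 0 -.0028 0 -.0361 1;0 0 0 -.0028 0 -.0361 1;0 0 0 -.0028 0 -.0361 1;0 0 0 -.0028 0 -.0361 1;0 0 0 -.0028 0 -.0361 1;0 0 0 -.0028 0 -.0361 1;0 0 0 -.0028 0 -.0361 1;0 0 0 -.0028 0 -.0361 1;0 0 0 -.0028 0 -.0361 1;0 5.9 0 0 0 0 1;0 5.9 0 0 0 0 1;0 5.9 0 0 0 0 1;0 5.9 0 0 0 0 1;0 0 0 0 0 0 1'
python3 -c "
from h import *
need(.538,-.231,.158,77.5)"
```

```text
time_s: 6.83
eef_pos: [0.4894, 0.2388, 0.2067]
tcp_rot: [[0.981, 0.015, -0.192], [0.192, 0.005, 0.981], [0.016, -1.0, 0.002]]
contact_force: [0.6, 0.4, 0.2]
grip_width: 0.15
time_s: 8.33
eef_pos: [0.5383, -0.2306, 0.197]
tcp_rot: [[0.976, -0.001, 0.219], [-0.219, 0.001, 0.976], [-0.001, -1.0, 0.0]]
contact_force: [0.6, 1.1, -0.7]
grip_width: 0.15
pos [ 0.5383 -0.2306  0.197 ] yaw 77.35 need tool shift [-0.0001  0.039  -0.0005] ry -0.15 tilt [-0.06  0.02] F [ 0.6  1.1 -0.7] M [-0.01 -0.03  0.01] q [-0.52  0.18  1.75 -0.    1.21 -1.87] g 0.15 t 8.33
```

```bash
python3 -m jog '0 0 0 0 .02 0 1;0 0 0 0 .015 -.0004 1;0 0 0 0 0 0 1;0 0 0 0 0 0 1'
python3 -c "
from h import *
A=cam('scene');B=cam('top')
need(.538,-.231,.15,77.5)
cr=lambda i,u,v,h:cv2.resize(i[v-h:v+h,u-h:u+h],(400,400),interpolation=cv2.INTER_CUBIC)
cv2.imwrite('pics/p1.png',np.hstack([cr(A[0],294,200,30),cr(B[0],362,198,30)]))
"
```

```text
time_s: 8.67
eef_pos: [0.5376, -0.2302, 0.1611]
tcp_rot: [[0.977, -0.003, 0.215], [-0.215, 0.002, 0.977], [-0.003, -1.0, 0.001]]
contact_force: [-0.7, -0.3, -2.0]
grip_width: 0.148
pos [ 0.5391 -0.2311  0.1632] yaw 77.53 need tool shift [-0.0011  0.0132 -0.0001] ry 0.03 tilt [ 0.07 -0.02] F [-1.  -0.5 -0.7] M [ 0.   -0.05 -0.01] q [-0.52  0.22  1.77  0.    1.15 -1.88] g 0.147 t 8.77
```

View pics/p1.png

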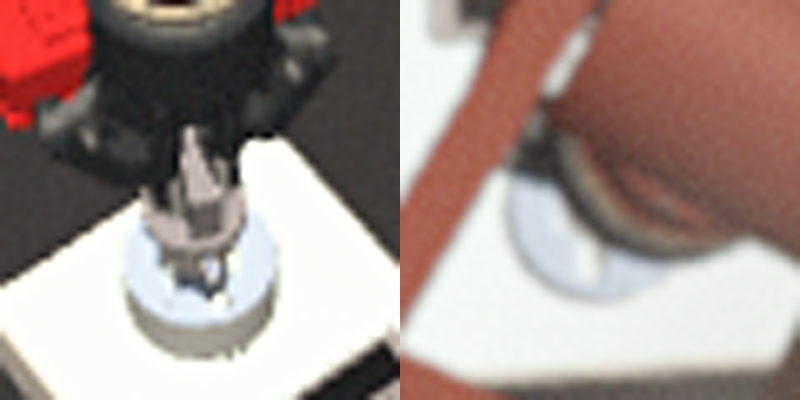

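```bash
cat > ov.py <<'E'
from h import *
import sys
A=cam('scene');s=status.state();p=np.array(s['eef_pos']);foot=p[2]-.057
S=12;u0,v0=264,180
im=cv2.resize(A[0][v0:v0+48,u0:u0+62],None,fx=S,fy=S,interpolation=cv2.INTER_CUBIC)
t=np.linspace(0,2*np.pi,60)
def circ(x,y,z,R,col):
    q=np.array([(proj(*A[1:],[x+R*np.cos(a),y+R*np.sin(a),z])-[u0,v0]+.5)*S for a in t]).astype(int)
    cv2.polylines(im,[q],True,col,1)
circ(p[0],p[1],foot+.0385,.024,(0,255,0));circ(p[0],p[1],foot+.0312,.024,(0,255,0));circ(p[0],p[1],foot+.003,.017,(0,255,0))
circ(.53915,-.2324,.093,.036,(0,0,255));circ(.53915,-.2324,.093,.019,(0,0,255))
cv2.imwrite(sys.argv[1],im)
E
python3 ov.py pics/p2.png
```

```text
(no output)
```

View pics/p2.png

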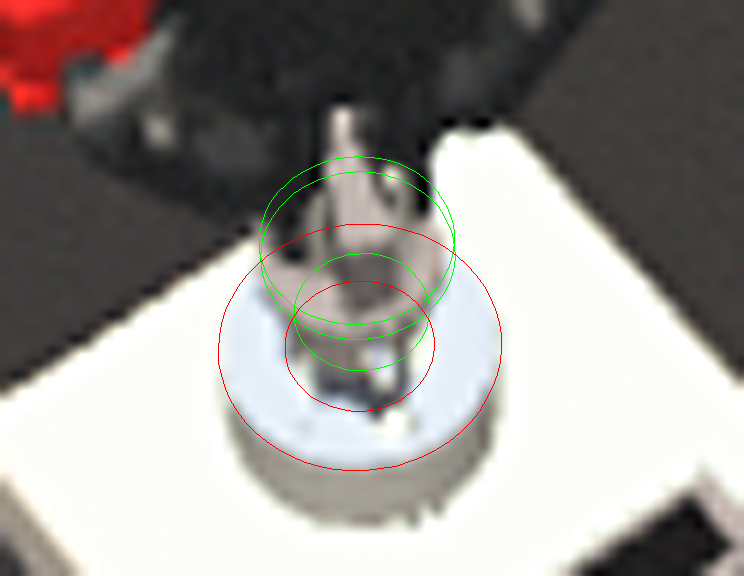

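```bash
cat >> ov.py <<'E'
yw=np.arctan2(s['tcp_rot'][1][2],s['tcp_rot'][0][2])-np.pi/2
def seg(x,y,z,R,a,col):
    q=[tuple(int(k) for k in (proj(*A[1:],[x+e*R*np.cos(a),y+e*R*np.sin(a),z])-[u0,v0]+.5)*S) for e in(-1,1)]
    cv2.line(im,*q,col,1); print(q)
seg(p[0],p[1],foot+.014,.027,yw,(255,0,255))
seg(.53915,-.2324,.093,.03,np.radians(-12.5),(255,128,0))
cv2.imwrite(sys.argv[1],im)
E
python3 ov.py pics/p3.png
```

```text
[(323, 203), (397, 377)]
[(319, 251), (400, 442)]
```

View pics/p3.png

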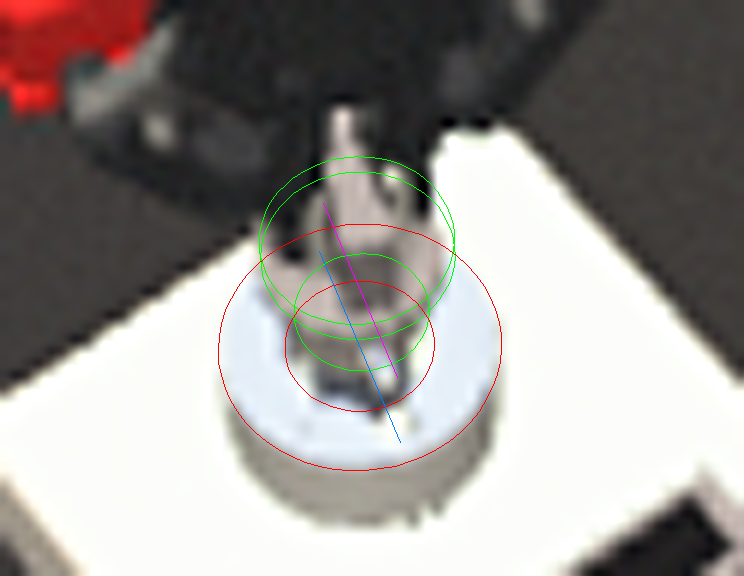

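```bash
python3 -c "
from h import *
A=cam('scene');i=A[0][192:222,280:312]
cv2.imwrite('pics/p4.png',cv2.resize(i,(640,600),interpolation=cv2.INTER_CUBIC))"
```

```text
(no output)
```

View pics/p4.png

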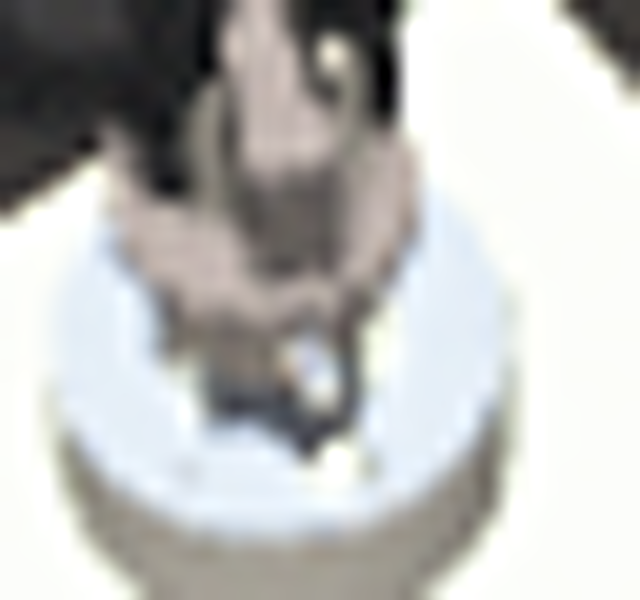

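```bash
python3 -m jog '0 0 0 0 .006 0 1;0 0 0 0 .005 0 1;0 0 0 0 .003 0 1;0 0 0 0 .002 0 1;0 0 0 0 .001 0 1;0 0 0 0 0 0 1'
python3 -c "
from h import *
need(.539,-.2313,.14,77.5)"
```

```text
time_s: 9.42
eef_pos: [0.5382, -0.2306, 0.1446]
tcp_rot: [[0.976, -0.001, 0.217], [-0.217, 0.001, 0.976], [-0.001, -1.0, 0.001]]
contact_force: [-0.5, 0.4, -1.9]
grip_width: 0.147
pos [ 0.5382 -0.2306  0.1446] yaw 77.47 need tool shift [ 0.0009  0.0046 -0.0005] ry -0.03 tilt [-0.08  0.03] F [-0.5  0.4 -1.9] M [ 0.05  0.05 -0.03] q [-0.52  0.24  1.79  0.    1.12 -1.88] g 0.147 t 9.42
```

```bash
python3 -m jog '0 0 0 .0005 .0015 -.0003 1;0 0 0 0 .0015 0 1;0 0 0 0 .001 0 1;0 0 0 0 .001 0 1;0 0 0 0 .001 0 1;0 0 0 0 0 0 1;0 0 0 0 0 0 1'
python3 -c "
from h import *
need(.539,-.2313,.14,77.5)"; python3 ov.py pics/p5.png
```

```text
time_s: 10.0
eef_pos: [0.5385, -0.2307, 0.1389]
tcp_rot: [[0.976, -0.001, 0.217], [-0.217, 0.001, 0.976], [-0.002, -1.0, 0.001]]
contact_force: [-2.7, 4.3, -0.2]
grip_width: 0.152
pos [ 0.5385 -0.2307  0.1389] yaw 77.47 need tool shift [ 0.0006 -0.0011 -0.0005] ry -0.03 tilt [-0.1   0.06] F [-2.7  4.3 -0.2] M [0.79 0.67 0.02] q [-0.52  0.25  1.79  0.    1.11 -1.88] g 0.152 t 10.0
[(327, 249), (400, 422)]
[(319, 251), (400, 442)]
```

View pics/p5.png

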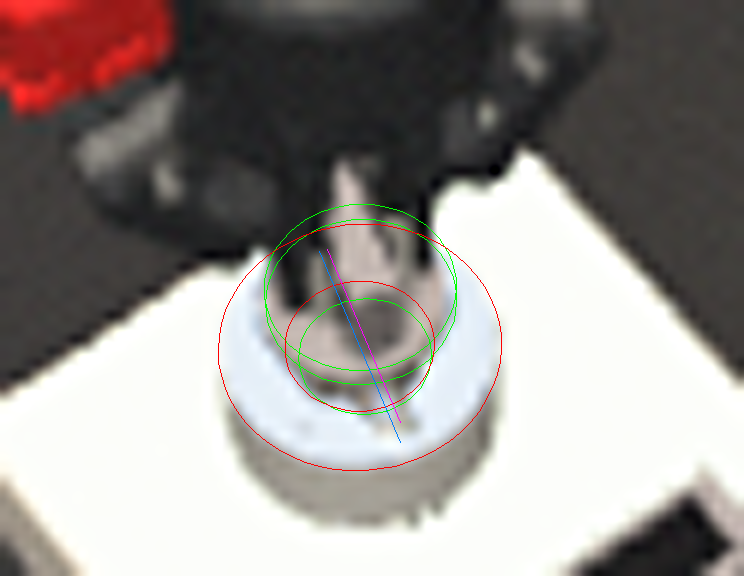

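```bash
python3 -m jog '0 0 0 -.0006 0 .0006 1;0 0 0 0 0 0 1;0 0 0 0 0 0 1'
python3 -c "
from h import *
need(.539,-.2313,.14,77.5)"
```

```text
time_s: 10.3
eef_pos: [0.5384, -0.2306, 0.1389]
tcp_rot: [[0.976, -0.0, 0.217], [-0.217, 0.0, 0.976], [-0.0, -1.0, -0.0]]
contact_force: [-2.6, 1.9, -1.9]
grip_width: 0.147
pos [ 0.5384 -0.2306  0.1389] yaw 77.47 need tool shift [ 0.0007 -0.0011 -0.0005] ry -0.03 tilt [-0.02 -0.  ] F [-2.6  1.9 -1.9] M [0.62 0.5  0.02] q [-0.52  0.25  1.79 -0.    1.1  -1.88] g 0.147 t 10.3
```

```bash
python3 -m jog '0 0 0 -.0005 .001 .0003 1;0 0 0 0 .001 0 1;0 0 0 0 .001 0 1;0 0 0 0 0 0 1;0 0 0 0 0 0 1'
python3 -c "
from h import *
need(.539,-.2313,.134,77.5)"
```

```text
time_s: 10.72
eef_pos: [0.5385, -0.2305, 0.137]
tcp_rot: [[0.976, 0.001, 0.217], [-0.217, -0.0, 0.976], [0.001, -1.0, -0.0]]
contact_force: [-3.6, 2.9, 3.2]
grip_width: 0.149
pos [ 0.5385 -0.2305  0.137 ] yaw 77.47 need tool shift [ 0.0006  0.003  -0.0007] ry -0.03 tilt [ 0.05 -0.02] F [-3.6  2.9  3.2] M [0.58 0.66 0.05] q [-0.52  0.25  1.79 -0.    1.1  -1.88] g 0.149 t 10.72
```

```bash
python3 -m jog '0 0 0 -.0005 .001 .0003 1;0 0 0 0 .001 0 1;0 0 0 0 .001 0 1;0 0 0 0 0 0 1;0 0 0 0 0 0 1'
python3 -c "
from h import *
need(.539,-.2313,.134,77.5)"
```

```text
time_s: 11.13
eef_pos: [0.5385, -0.2304, 0.1344]
tcp_rot: [[0.976, 0.002, 0.217], [-0.217, -0.001, 0.976], [0.002, -1.0, -0.001]]
contact_force: [-3.4, 2.5, 5.6]
grip_width: 0.148
pos [ 0.5385 -0.2304  0.1344] yaw 77.47 need tool shift [ 0.0007  0.0004 -0.0008] ry -0.03 tilt [ 0.12 -0.06] F [-3.4  2.5  5.6] M [0.59 0.67 0.01] q [-0.52  0.25  1.79 -0.    1.09 -1.88] g 0.148 t 11.13
```

```bash
python3 -m jog '0 0 0 0 .002 0 1;0 0 0 0 .002 0 1;0 0 0 0 .002 0 1;0 0 0 0 .002 0 1;0 0 0 0 .002 0 1;0 0 0 0 .001 0 1;0 0 0 0 0 0 1;0 0 0 0 0 0 1' 100
python3 -c "
from h import *
need(.539,-.2313,.12,77.5)"
```

```text
time_s: 11.8
eef_pos: [0.5386, -0.2305, 0.1248]
tcp_rot: [[0.976, 0.002, 0.217], [-0.217, -0.001, 0.976], [0.002, -1.0, -0.001]]
contact_force: [-7.0, 4.4, 10.4]
grip_width: 0.146
pos [ 0.5386 -0.2305  0.1248] yaw 77.48 need tool shift [ 0.0005  0.0048 -0.0007] ry -0.02 tilt [ 0.1  -0.05] F [-7.   4.4 10.4] M [ 0.78  1.16 -0.  ] q [-0.52  0.26  1.8  -0.    1.08 -1.88] g 0.146 t 11.8
```

```bash
python3 -m jog '0 0 0 -.0008 .001 .0003 1;0 0 0 -.0005 .002 .0002 1;0 0 0 0 .002 0 1;0 0 0 0 0 0 1;0 0 0 0 0 0 1'
python3 -c "
from h import *
need(.539,-.2313,.12,77.5)"
```

```text
time_s: 12.22
eef_pos: [0.5385, -0.2304, 0.1206]
tcp_rot: [[0.976, 0.004, 0.217], [-0.217, -0.003, 0.976], [0.005, -1.0, -0.002]]
contact_force: [-4.6, 3.5, 12.5]
grip_width: 0.142
pos [ 0.5385 -0.2304  0.1206] yaw 77.47 need tool shift [ 0.0007  0.0006 -0.0008] ry -0.03 tilt [ 0.26 -0.11] F [-4.6  3.5 12.5] M [0.66 0.99 0.04] q [-0.52  0.27  1.8  -0.    1.07 -1.88] g 0.142 t 12.22
```

```bash
python3 -m jog '0 0 0 -.0005 .001 .0002 1;0 0 0 0 .0005 0 1;0 0 0 0 0 0 1;0 0 0 0 0 0 1'
python3 -c "
from h import *
need(.539,-.2313,.12,77.5)"
```

```text
time_s: 12.55
eef_pos: [0.5385, -0.2304, 0.1201]
tcp_rot: [[0.976, 0.005, 0.217], [-0.217, -0.003, 0.976], [0.006, -1.0, -0.002]]
contact_force: [-4.6, 3.7, 16.3]
grip_width: 0.142
pos [ 0.5385 -0.2304  0.1201] yaw 77.48 need tool shift [ 0.0007  0.0001 -0.0008] ry -0.02 tilt [ 0.32 -0.13] F [-4.6  3.7 16.3] M [0.77 1.17 0.01] q [-0.52  0.27  1.8  -0.    1.06 -1.88] g 0.142 t 12.55
```

```bash
python3 -m jog '0 3 0 0 0 0 1;0 3 0 0 0 0 1;0 3 0 0 0 0 1;0 3 0 0 0 0 1;0 0 0 0 0 0 1'
python3 -c "
from h import *
need(.539,-.2313,.12,77.5)"; python3 ov.py pics/p6.png
```

```text
time_s: 12.97
eef_pos: [0.5389, -0.2299, 0.1201]
tcp_rot: [[0.909, 0.006, 0.417], [-0.417, -0.003, 0.909], [0.006, -1.0, -0.0]]
contact_force: [-4.3, 4.0, 16.5]
grip_width: 0.147
pos [ 0.5389 -0.2299  0.1201] yaw 65.38 need tool shift [ 0.0007  0.0002 -0.0013] ry -12.12 tilt [ 0.37 -0.  ] F [-4.3  4.  16.5] M [0.88 0.95 0.04] q [-0.52  0.27  1.8   0.    1.06 -1.66] g 0.147 t 12.97
[(355, 281), (384, 462)]
[(319, 251), (400, 442)]
```

View pics/p6.png

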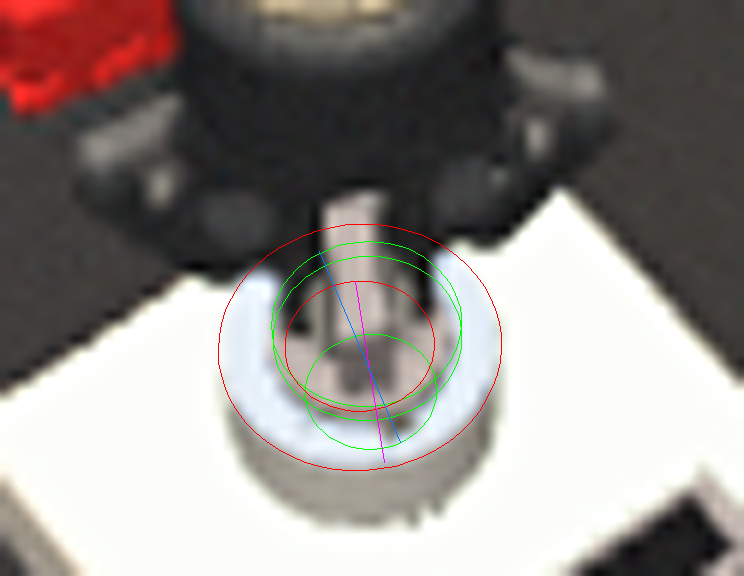

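```bash
python3 -m jog '0 4 0 0 0 0 1;0 4 0 0 0 0 1;0 4 0 0 0 0 1;0 4 0 0 0 0 1;0 4 0 0 0 0 1;0 4 0 0 0 0 1;0 0 0 0 0 0 1'
python3 -c "
from h import *
need(.539,-.2313,.12,2.5)"
```

```text
time_s: 13.6
eef_pos: [0.5392, -0.2297, 0.1202]
tcp_rot: [[0.66, 0.007, 0.751], [-0.751, -0.002, 0.66], [0.006, -1.0, 0.003]]
contact_force: [-4.4, 4.7, 15.8]
grip_width: 0.142
pos [ 0.5392 -0.2297  0.1202] yaw 41.34 need tool shift [ 0.0011  0.0002 -0.0012] ry 38.84 tilt [0.35 0.19] F [-4.4  4.7 15.8] M [ 0.99  0.81 -0.06] q [-0.52  0.27  1.8   0.    1.06 -1.25] g 0.142 t 13.6
```

```bash
python3 -m jog '0 4 0 0 0 0 1;0 4 0 0 0 0 1;0 4 0 0 0 0 1;0 4 0 0 0 0 1;0 4 0 0 0 0 1;0 4 0 0 0 0 1;0 4 0 0 0 0 1;0 2 0 0 0 0 1;0 0 0 0 0 0 1;0 0 0 0 0 0 1'
python3 -c "
from h import *
need(.539,-.2313,.12,2.5)"
```

```text
time_s: 14.43
eef_pos: [0.5394, -0.2296, 0.1202]
tcp_rot: [[0.199, 0.007, 0.98], [-0.98, -0.002, 0.199], [0.004, -1.0, 0.007]]
contact_force: [-3.5, 5.2, 15.3]
grip_width: 0.145
pos [ 0.5394 -0.2296  0.1202] yaw 11.45 need tool shift [ 0.0015  0.0002 -0.0007] ry 8.95 tilt [0.21 0.38] F [-3.5  5.2 15.3] M [1.   0.61 0.01] q [-0.52  0.27  1.8   0.    1.06 -0.72] g 0.145 t 14.43
```

```bash
python3 -m jog '0 1.5 0 0 0 0 1;0 1.5 0 0 0 0 1;0 1.5 0 0 0 0 1;0 1.5 0 0 0 0 1;0 0 0 0 0 0 1;0 0 0 0 0 0 1'
python3 -c "
from h import *
need(.539,-.2313,.12,2.5)"
python3 -m jog '0 1 0 0 0 0 1;0 1 0 0 0 0 1;0 1 0 0 0 0 1;0 0 0 0 0 0 1;0 0 0 0 0 0 1'
python3 -c "
from h import *
need(.539,-.2313,.12,2.5)"
```

```text
time_s: 14.93
eef_pos: [0.5395, -0.2296, 0.1202]
tcp_rot: [[0.095, 0.007, 0.995], [-0.995, -0.002, 0.095], [0.003, -1.0, 0.007]]
contact_force: [-3.9, 6.7, 15.4]
grip_width: 0.145
pos [ 0.5395 -0.2296  0.1202] yaw 5.46 need tool shift [ 0.0017  0.0002 -0.0006] ry 2.96 tilt [0.17 0.4 ] F [-3.9  6.7 15.4] M [1.1  0.64 0.03] q [-0.52  0.27  1.8   0.    1.06 -0.62] g 0.145 t 14.93
time_s: 15.35
eef_pos: [0.539, -0.2297, 0.1201]
tcp_rot: [[0.044, 0.006, 0.999], [-0.999, -0.002, 0.044], [0.003, -1.0, 0.006]]
contact_force: [-4.6, 4.6, 15.7]
grip_width: 0.145
pos [ 0.539  -0.2297  0.1201] yaw 2.5 need tool shift [ 0.0016  0.0001 -0.0001] ry -0.0 tilt [0.16 0.34] F [-4.6  4.6 15.7] M [1.09 0.87 0.19] q [-0.52  0.27  1.8   0.    1.06 -0.57] g 0.145 t 15.35
```

```bash
python3 -m jog '0 1 0 0 0 0 1;0 1 0 0 0 0 1;0 0 0 0 0 0 1;0 0 0 0 0 0 1'
python3 -c "
from h import *
need(.539,-.2313,.12,2.5)"
```

```text
time_s: 15.68
eef_pos: [0.5384, -0.2297, 0.1201]
tcp_rot: [[0.009, 0.005, 1.0], [-1.0, -0.002, 0.009], [0.002, -1.0, 0.005]]
contact_force: [-4.8, 4.9, 16.4]
grip_width: 0.148
pos [ 0.5384 -0.2297  0.1201] yaw 0.52 need tool shift [0.0016 0.0001 0.0006] ry -1.98 tilt [0.14 0.26] F [-4.8  4.9 16.4] M [1.01 1.05 0.17] q [-0.52  0.27  1.8   0.    1.06 -0.53] g 0.148 t 15.68
```

```bash
python3 -m jog '0 1 0 0 0 0 1;0 1 0 0 0 0 1;0 0 0 0 0 0 1;0 0 0 0 0 0 1'
python3 -c "
from h import *
need(.539,-.2313,.12,2.5)"
python3 -m jog '0 1 0 0 0 0 1;0 1 0 0 0 0 1;0 0 0 0 0 0 1;0 0 0 0 0 0 1'
python3 -c "
from h import *
need(.539,-.2313,.12,2.5)"
```

```text
time_s: 16.02
eef_pos: [0.5378, -0.2296, 0.1201]
tcp_rot: [[-0.025, 0.003, 1.0], [-1.0, -0.002, -0.025], [0.002, -1.0, 0.003]]
contact_force: [-6.7, 5.0, 17.3]
grip_width: 0.142
pos [ 0.5378 -0.2296  0.1201] yaw -1.46 need tool shift [0.0016 0.0001 0.0012] ry -3.96 tilt [0.11 0.17] F [-6.7  5.  17.3] M [1.07 1.39 0.27] q [-0.52  0.27  1.81 -0.    1.07 -0.5 ] g 0.142 t 16.02
time_s: 16.35
eef_pos: [0.5376, -0.2296, 0.1201]
tcp_rot: [[-0.057, 0.002, 0.998], [-0.998, -0.003, -0.057], [0.003, -1.0, 0.002]]
contact_force: [-8.5, 5.2, 17.5]
grip_width: 0.149
pos [ 0.5376 -0.2296  0.1201] yaw -3.29 need tool shift [0.0016 0.0001 0.0015] ry -5.79 tilt [0.14 0.13] F [-8.5  5.2 17.5] M [1.08 1.4  0.87] q [-0.52  0.27  1.81 -0.    1.07 -0.46] g 0.149 t 16.35
```

```bash
python3 -m jog '0 0 0 0 -.002 0 1;0 -.7 0 0 -.002 0 1;0 0 0 0 -.002 0 1;0 0 0 0 -.0015 0 1;0 0 0 0 0 0 1;0 0 0 0 0 0 1'
python3 -c "
from h import *
need(.539,-.2313,.12,2.5)"
```

```text
time_s: 16.85
eef_pos: [0.5373, -0.2294, 0.1236]
tcp_rot: [[-0.049, 0.003, 0.999], [-0.999, -0.001, -0.049], [0.001, -1.0, 0.003]]
contact_force: [2.6, -0.3, -1.3]
grip_width: 0.143
pos [ 0.5373 -0.2294  0.1236] yaw -2.81 need tool shift [0.0018 0.0036 0.0018] ry -5.31 tilt [0.08 0.15] F [ 2.6 -0.3 -1.3] M [ 0.07 -0.57  0.65] q [-0.52  0.26  1.8   0.    1.07 -0.47] g 0.143 t 16.85
```

```bash
python3 -m jog '0 0 0 0 0 0 .6;0 0 0 0 0 0 .3;0 0 0 0 0 0 0;0 0 0 0 0 0 -.5;0 0 0 0 0 0 -1;0 0 0 0 0 0 -1;0 0 0 0 0 0 -1;0 0 0 0 0 0 -1' 20
python3 -c "
from h import *
need(.539,-.2313,.12,2.5)"; python3 ov.py pics/p7.png
```

```text
time_s: 17.52
eef_pos: [0.5361, -0.2288, 0.1233]
tcp_rot: [[-0.049, -0.0, 0.999], [-0.999, -0.0, -0.049], [0.0, -1.0, -0.0]]
contact_force: [-0.1, -0.0, -0.2]
grip_width: 0.997
pos [ 0.5361 -0.2288  0.1233] yaw -2.84 need tool shift [0.0024 0.0033 0.003 ] ry -5.34 tilt [ 0.   -0.01] F [-0.1 -0.  -0.2] M [ 0.05 -0.01 -0.02] q [-0.52  0.26  1.81 -0.    1.07 -0.47] g 0.997 t 17.52
[(458, 308), (275, 402)]
[(319, 251), (400, 442)]
```

View pics/p7.png

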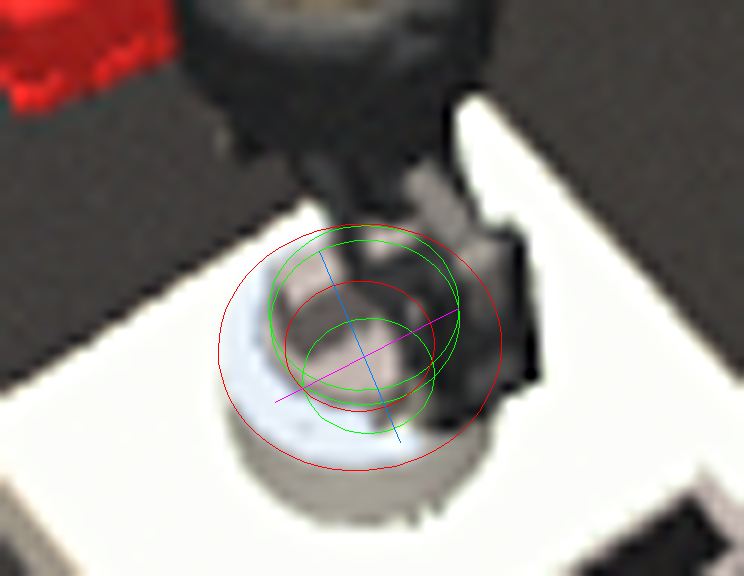

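```bash
python3 -m jog '0 0 0 0 -.005 0 -1;0 0 0 0 -.015 0 -1;0 0 0 0 -.03 0 -1;0 0 0 0 -.03 0 -1;0 0 0 0 -.03 0 -1;0 0 0 0 -.02 0 -1;0 0 0 .035 0 -.01 -1;0 0 0 .035 0 -.01 -1;0 0 0 .035 0 -.01 -1;0 0 0 .035 0 -.01 -1;0 0 0 .035 0 -.01 -1;0 0 0 .035 0 -.01 -1;0 0 0 .035 0 -.01 -1;0 0 0 .035 0 -.01 -1;0 0 0 .035 0 -.01 -1;0 0 0 0 0 0 -1;0 0 0 0 0 0 -1'
python3 - <<'E'
from h import *
A=cam("scene");B=cam("top")
need(.5,-.2,.2,0)
x,y=.538,-.231
cv2.imwrite("pics/e1.png",np.hstack([rect(*A,x,y,.1405),rect(*B,x,y,.1405)]))
cv2.imwrite("pics/e2.png",np.hstack([rect(*A,x,y,.1065),rect(*B,x,y,.1065)]))
cv2.imwrite("pics/e3.png",B[0])
E
```

```text
time_s: 18.98
eef_pos: [0.4295, -0.5407, 0.2532]
tcp_rot: [[-0.053, 0.0, 0.999], [-0.999, 0.0, -0.053], [-0.0, -1.0, -0.0]]
contact_force: [0.5, -0.2, 0.4]
grip_width: 0.999
pos [ 0.4309 -0.5383  0.2532] yaw -2.84 need tool shift [-0.3413  0.0536  0.0523] ry -2.84 tilt [-0.06  0.  ] F [ 0.2  1.  -0.3] M [ 0.    0.02 -0.03] q [-1.    0.35  1.44  0.    1.36 -0.95] g 1.0 t 19.08
```

View pics/e1.png

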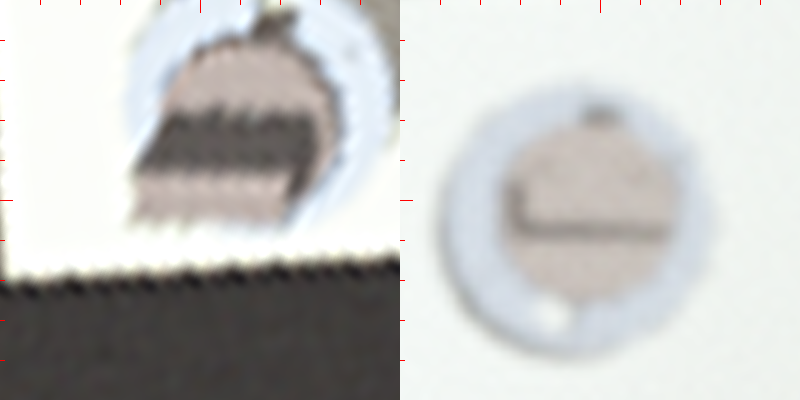

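View pics/e2.png

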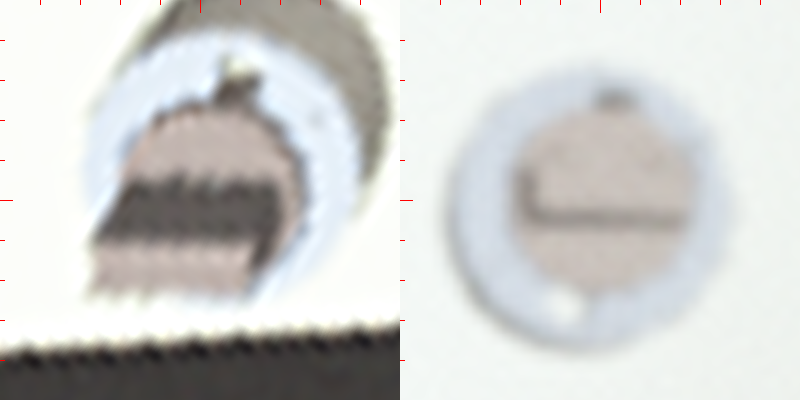

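View pics/e3.png

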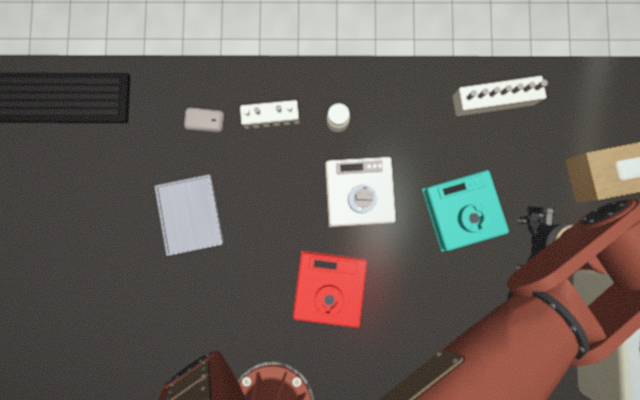

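Seen from above (top view e1), the bar lies along y at about -92° and the arm touches nothing. The seating height is less certain: the lift was only about 3.5 mm. I'll check it by touching the top of the bar lightly with shut fingers. The top should be at 140.5 mm if locked and about 136.5 mm if the pins are still under the lips.

```bash
python3 -m jog '0 0 0 -.035 0 .01 1;0 0 0 -.035 0 .01 1;0 0 0 -.035 0 .01 1;0 0 0 -.035 0 .01 1;0 0 0 -.035 0 .01 1;0 0 0 -.035 0 .01 1;0 0 0 -.035 0 .01 1;0 0 0 -.035 0 .01 1;0 0 0 -.035 0 .01 1;0 0 0 .0028 0 .002 1;0 0 0 0 .03 0 1;0 0 0 0 .03 0 1;0 0 0 0 .02 0 1;0 0 0 0 .01 0 1;0 0 0 0 0 0 1;0 0 0 0 0 0 1' 40
python3 -c "
from h import *
need(.538,-.2305,.155,-2.84)"
```

```text
time_s: 20.42
eef_pos: [0.5381, -0.2311, 0.1636]
tcp_rot: [[-0.048, -0.0, 0.999], [-0.999, 0.0, -0.048], [-0.0, -1.0, -0.0]]
contact_force: [-0.4, 0.5, -0.0]
grip_width: 0.004
pos [ 0.5381 -0.2311  0.1636] yaw -2.78 need tool shift [-0.0006  0.0086 -0.0001] ry 0.06 tilt [-0.01 -0.01] F [-0.4  0.5 -0. ] M [ 0.02 -0.03 -0.  ] q [-0.53  0.22  1.78  0.    1.15 -0.48] g 0.004 t 20.42
```

```bash
python3 -m jog '0 0 0 0 .003 0 1;0 0 0 0 .002 0 1;0 0 0 0 .001 0 1;0 0 0 0 0 0 1;0 0 0 0 0 0 1'|grep -E 'pos|force'
for i in 1; do python3 -m jog '0 0 0 0 .001 0 1;0 0 0 0 0 0 1;0 0 0 0 0 0 1'|grep -E 'pos|force'; done
python3 -m jog '0 0 0 0 .001 0 1;0 0 0 0 0 0 1;0 0 0 0 0 0 1'|grep -E 'pos|force'
python3 -m jog '0 0 0 0 .001 0 1;0 0 0 0 0 0 1;0 0 0 0 0 0 1'|grep -E 'pos|force'
```

```text
eef_pos: [0.5383, -0.2319, 0.1579]
contact_force: [-0.0, 0.8, -0.1]
eef_pos: [0.538, -0.2316, 0.1563]
contact_force: [0.6, -0.6, 0.4]
eef_pos: [0.538, -0.2316, 0.1552]
contact_force: [-0.3, -0.3, -0.2]
eef_pos: [0.5383, -0.2317, 0.1549]
contact_force: [-0.8, 0.3, 2.1]
```

Contact of 2.1 N came at TCP 0.1549, so the bar's top is at 0.141 m. That matches the locked height of 0.1405. I retreat, check and hand in.

```bash
python3 -m jog '0 0 0 0 -.005 0 1;0 0 0 0 -.02 0 1;0 0 0 0 -.035 0 1;0 0 0 0 -.035 0 1;0 0 0 .035 0 -.01 1;0 0 0 .035 0 -.01 1;0 0 0 .035 0 -.01 1;0 0 0 .035 0 -.01 1;0 0 0 .035 0 -.01 1;0 0 0 .035 0 -.01 1;0 0 0 .035 0 -.01 1;0 0 0 .035 0 -.01 1;0 0 0 0 0 0 1;0 0 0 0 0 0 1;0 0 0 0 0 0 1'
python3 - <<'E'
from h import *
B=cam("top");A=cam("scene")
cv2.imwrite("pics/f1.png",np.hstack([rect(*A,.538,-.231,.1065),rect(*B,.538,-.231,.1065)]))
d=cv2.absdiff(B[0],cv2.imread("pics/top0.png"))[90:140,180:355]; print(d.max())
job.finish_job()
E
```

```text
time_s: 22.83
eef_pos: [0.4442, -0.5069, 0.2487]
tcp_rot: [[-0.05, -0.0, 0.999], [-0.999, 0.001, -0.05], [-0.001, -1.0, -0.0]]
contact_force: [-1.1, 0.2, 1.5]
grip_width: 0.001
21
the job is handed in; nothing more can be done
```

View pics/f1.png

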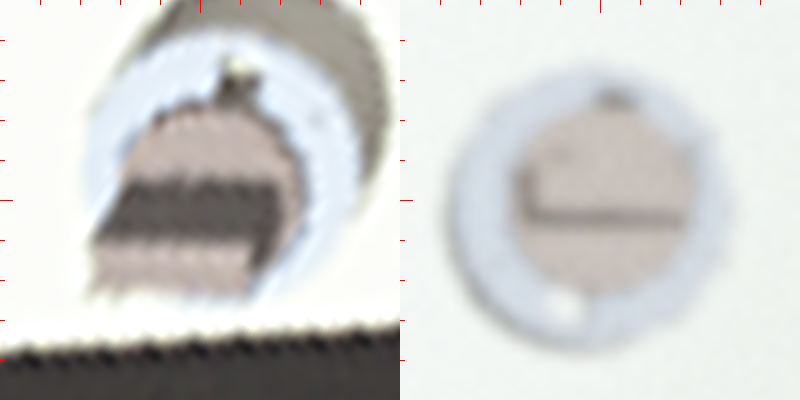

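The lamp cartridge is in the photometer's mount, turned to the stop and released, and my checks say it is locked. I handed the job in at about 23 s.

**What I did:** I gripped the cartridge by its bar in the tray and found the slots by camera, about 12.5° clockwise of world x. I lowered the pins into the slots and pressed in; the highest push I read was about 17.5 N. I then turned it clockwise about 80° until the moment rose sharply (0.87 N m), let up and opened the gripper.

**Checks before handing in:**
- **Height:** a light touch (2.1 N) put the bar's top at about 0.141 m, against 0.1405 m expected when locked.
- **Angle:** the final pictures show the cartridge upright and centred in the ring, with its bar at about -92° from world x. They look the same as the pictures taken before the touch.
- **Other items:** the pot, rack and mouse appear unmoved; their patch of the top image differs from the first picture by at most 21 grey levels.

**What disagreed:**
- **Camera positions:** the two views put the mount 2–3 mm apart, and camera heights came out about 3.5 mm low. I settled the position by force feedback.
- **Lift at the end:** while still gripped, the cartridge rose only about 3.5 mm when I let up, where I expected about 6 mm. I did the touch check for that reason.

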